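# Pull the blown fuse carrier from the bench power box

### The job

The fuse in the red carrier on the bench power box has blown. Push the red carrier down against its spring, twist it counter-clockwise to free it from its catch, lift it out and stand it upright in the blue tray. Leave the good grey carrier locked in its socket.

Things in the scene. Friction and masses are not known exactly. Their poses are not given: they have to be found in the camera images.
- red_carrier: Red fuse carrier, a sprung bayonet cap, ~90 g, upright in its socket. Origin: centre of its underside; z up its axis. White stem 36 mm across, z 0-31 mm, with lugs along x; round flange 54 mm across, z 31-37; wing grip on top, z 37-67, 46 long (x), 14 thick (y). Locked: origin 20 mm above the socket's, x axes alike. Free once pushed down and turned; it then springs up 6 mm and lifts straight out (25 mm to clear).
- red_socket: Fixed black socket of the red carrier, 66 mm across, 40 high, on a grey box 62 mm high. Origin: centre of its underside, z up. To free the carrier push it down 7 to 11 mm (5 N rising to 10 N; at 11 its flange meets the rim), keep it down and turn it 64 degrees (52 to 76; stop at 78) counter-clockwise from above. Not pushed, it will not turn; do not force it. Twin socket of the grey carrier, lined up alike, 130 mm away along y.
- grey_carrier: Grey fuse carrier, the good one, locked in its own socket on the same box; same shape, sizes and axes as the red one. To be left alone.
- tray: Blue open tray fixed on the steel bench, 160 mm (x) by 140 mm (y), 30 mm high, walls and floor 5 mm thick. Origin: centre of its underside, z up; the inner floor is 5 mm above it.
Not all that is in view belongs to the job. There is more than one size of the red_carrier; the one meant has the size given above.

How it is judged:
On the way, in this order (a step that is already met when the one before it is completed fails the run):
1. the red carrier is pushed down in its socket (4 mm or more) (z of red_carrier in the frame of red_socket below 0.016 m and horizontal distance between red_carrier and red_socket below 0.006 m), for 0.05 s.
2. it is turned 40 degrees or more from its locked direction while still in the socket (angle between the x axis of red_carrier and the x axis of red_socket, either way round above 0.7 rad and z of red_carrier in the frame of red_socket below 0.03 m and horizontal distance between red_carrier and red_socket below 0.006 m), for 0.05 s.
At the end, for the whole second after the job is handed in: The red carrier, let go and at rest, stands upright (within 10 degrees) on the blue tray's floor (within 58 mm of the tray's centre along x, 48 mm along y, under 5 mm above the floor); the grey one is within 6 mm of its start and still locked (wing within 15 degrees of the red socket's x axis) (x of red_carrier in the frame of tray between -0.058 and 0.058 m and y of red_carrier in the frame of tray between -0.048 and 0.048 m and z of red_carrier in the frame of tray below 0.01 m and angle between red_carrier's own z axis and vertical below 0.17 rad and linear speed of red_carrier below 0.02 m/s and distance of grey_carrier from where it was at the start of the episode below 0.006 m and angle between the x axis of grey_carrier and the x axis of red_socket, either way round below 0.26 rad); the robot touches nothing.
It fails at once if the grey carrier is pushed, pulled or shifted by more than 6 mm in its socket (distance of grey_carrier from where it was at the start of the episode above 0.006 m).
It fails at once if the red carrier is forced round past its catch (15 to 34 degrees from locked) without being pushed down clear of it (angle between the x axis of red_carrier and the x axis of red_socket, either way round between 0.26 and 0.6 rad and z of red_carrier in the frame of red_socket between 0.0158 and 0.03 m and horizontal distance between red_carrier and red_socket below 0.006 m).
It also fails if it takes over 45 s, if anything falls off the work surface, if the arm or the gripper's body presses on something with over 40 N, if the wrist force passes 120 N, or if a joint passes its speed limit or range.

### The arm

A 6-joint arm with a two-finger parallel gripper is mounted at the origin on the work surface. World frame = base frame: x ahead of the robot, y to its left, z up, the work surface at z = 0. Lengths are in m, angles in rad, forces in N, time in s.
With the tool pointing down it reaches from about 0.25 to 0.775 m from the base axis. Payload 4 kg.
Tool frame: the origin (TCP) lies at the very end of the fingers, on their centre line; the grasp point (between the pads) lies 19 mm behind it; z points along the fingers, x is the direction in which the jaws open and shut, and the axes are right-handed (so a half turn about z gives the same grasp; the last joint's range is limited). The gripper opens to 94 mm and grips with 3 to 60 N. Pads are 16 mm wide; open, the fingers measure 119 mm over their backs; the gripper's body (75 mm by 177 mm) begins 78 mm behind the grasp point.
Start: joints at [-1.221, 0.087, 1.371, -0, 1.684, -0.103], TCP at [0.241, -0.495, 0.206] pointing down, gripper open.
Joint ranges: [-3.1, 3.1], [-0.76, 2.03], [0.27, 2.55], [-1.08, 4.22], [0.17, 2.65], [-2.57, 2.57]. Speed limits (rad/s): [2.79, 2.79, 3.14, 3.14, 3.14, 3.14].

### API

Orientations are given as [roll, pitch, yaw] about the fixed x, y, z axes, in that order (R = Rz(yaw) Ry(pitch) Rx(roll)).
In Python, from bench import robot, cams, ticket gives the robot as it stands.
- The arm moves only by the tool jog_arm, never from a script. Its argument "series" is a list of rows, each an object of numbers: "x", "y", "z": the shift along the tool's x, y, z in m; "rx", "ry", "rz": the turn, a rotation vector about the tool's x, y, z in degrees. A call has 1 to 12 rows; each row shifts and turns the pose as measured when the row begins, along the tool's axes as they then stand; what a row does not reach is not made up. A row lasts 1/12 s, in which the tool goes at most 41.7 mm and 7.16 degrees, less where a joint would pass 70% of its speed; a pose out of reach is approached as far as the arm can. A call with a gripper value outside its range is refused whole. "claw" is the opening, from 0 (shut) to 1 (fully open), set as the call begins (left out, the last holds). The fingers move at their own pace and stop on an object; the grip force is fixed at half the most. Time passes only in rows, so rows that do not move let the fingers close. It gives the time, the measured TCP pose, the force and the opening at its end, in the units of the state.
- robot.get_obs(): the state, without advancing time (a new reading comes with each control period).
- cams.snapshot(name): name is "scene" or "top" or "wrist"; returns a dict with "img" (384x512x3 uint8, red, green, blue), "mtx" (3x3 intrinsics, pixels), "origin" and "attitude" of the camera in the world. Camera axes: x right, y down, z forward; pixel columns grow to the right and rows downward; lengths in m; the calibration is good to about 2 mm. A picture is of the moment at which its call begins. There is no depth.
- ticket.close_job(): hands the job in, once; it reports no verdict.
Trained networks look in a picture, given as the dict that the camera call returned (one of the last four; its "shot" number tells which), for a name from the list of things; names that differ only in an ending like _2 or _b are one class to them, and where a whole thing is asked for, a point or a joint stands for the part that bears it (a point fixed in the world has none). Each returns a list of dicts, best first, with "p" (0 to 1); they miss things now and then, are a little off and sometimes report something else, mostly with a low value. They report only what shows in the picture. A call takes as long as a camera call. They do not tell look-alikes from the thing itself.
- cams.look_for(thing, picture): "bbox" ([left, top, width, height] in pixels, round what is visible of it).
The state is a dict: "time": time; "joint_positions": joint angles; "qvel": joint speeds; "joint_torque": joint torques, N m; "tool_pos": TCP position; "ee_rot": TCP orientation; "wrist_force": force on the tool from outside, world axes, zero at the start; "wrist_torque": the same for the moment, N m; "width": finger opening in m.
Only numpy, scipy, OpenCV 4.12 (cv2) and the standard library are available. Lean on these libraries where they do the work, as an engineer would, in place of code of your own. Each camera call takes 0.05 s, during which the arm holds its last target.

## Working session

There is one attempt and no reset: what is moved stays moved. The work goes in short steps, Python scripts to look and compute and a tool call to move; the robot and the scene stay as the last step left them, time stands still between calls to the robot, and variables do not carry over. Pictures are saved under pics/ and viewed, and the job is handed in when it is done.

Besides the shell and the picture viewer there is one more tool, called after ">>>" as name([rows], argument=value, ...), one row to a line, values as JSON. jog_arm: Moves the arm, as the interface text tells. Its arguments: {"type":"object","properties":{"series":{"type":"array","items":{"type":"object","properties":{"x":{"type":"number"},"y":{"type":"number"},"z":{"type":"number"},"rx":{"type":"number"},"ry":{"type":"number"},"rz":{"type":"number"}}}},"claw":{"type":"number"}},"required":["series"]}

```bash
mkdir -p pics; ls; python3 - <<'E'
from bench import robot,cams,ticket
import cv2,json
print(robot.get_obs())
for n in ["scene","top"]:
    s=cams.snapshot(n)
    cv2.imwrite(f"pics/{n}0.png",s["img"][:,:,::-1])
    print(n,s["mtx"],s["origin"],s["attitude"],s["shot"])
    for t in ["red_carrier","red_socket","grey_carrier","tray"]:
        print(t,cams.look_for(t,s))
E
```

```text
pics
{'time': 0.0, 'joint_positions': array([-1.22110296e+00,  8.79822443e-02,  1.37224730e+00, -3.46898941e-05,
        1.68358471e+00, -1.03097938e-01]), 'qvel': array([-0.00068477,  0.00041595,  0.00018891,  0.00083595, -0.00134214,
        0.001137  ]), 'joint_torque': array([ 1.27444096e-04, -3.40176380e+01, -3.02430546e+01,  7.18292291e-02,
        3.29384557e-02, -1.69722080e-04]), 'tool_pos': array([ 0.24041083, -0.49406861,  0.20429281]), 'ee_rot': array([-3.14139831e+00,  2.21335822e-03, -1.11800867e+00]), 'wrist_force': array([0.66696308, 0.53051943, 0.2226855 ]), 'wrist_torque': array([-0.01116906,  0.00093069, -0.01057742]), 'width': 0.09404825484041221}
scene [[480.37298502   0.         257.63979831]
 [  0.         480.37298502 190.87805882]
 [  0.           0.           1.        ]] [ 0.9223635  -0.4023724   0.76342018] [-2.45574973  0.00392115  0.69562348] 1
red_carrier [{'bbox': [208.1, 147.3, 37.1, 44.6], 'p': 0.86}, {'bbox': [319.9, 126.3, 27.5, 33.4], 'p': 0.81}, {'bbox': [301.8, 219.0, 18.5, 28.6], 'p': 0.8}]
red_socket [{'bbox': [316.0, 148.4, 31.9, 28.7], 'p': 0.73}]
grey_carrier [{'bbox': [338.4, 87.8, 28.4, 25.6], 'p': 0.58}]
tray [{'bbox': [118.9, 211.9, 117.5, 114.0], 'p': 0.64}]
top [[399.88027739   0.         257.4258701 ]
 [  0.         399.88027739 194.07767677]
 [  0.           0.           1.        ]] [0.51404829 0.00776889 0.81015163] [-3.09610268  0.01126037 -1.57189197] 2
red_carrier [{'bbox': [216.7, 222.7, 36.4, 36.1], 'p': 0.89}, {'bbox': [149.9, 135.1, 31.6, 37.3], 'p': 0.82}, {'bbox': [235.1, 121.9, 17.5, 20.4], 'p': 0.59}]
red_socket [{'bbox': [152.1, 137.9, 38.0, 37.6], 'p': 0.6}]
grey_carrier [{'bbox': [75.5, 159.2, 39.3, 29.8], 'p': 0.89}]
tray [{'bbox': [306.7, 166.4, 77.6, 81.0], 'p': 0.91}]
```

View pics/scene0.png

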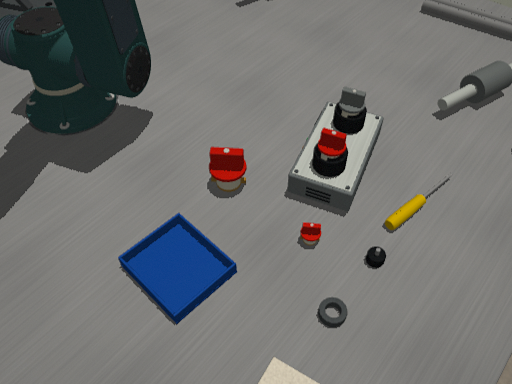

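View pics/top0.png

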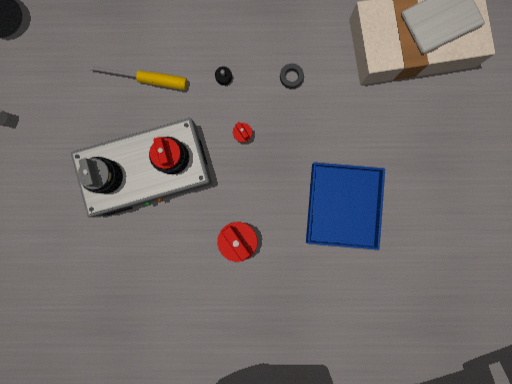

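```bash
cat > h.py <<'E'
import numpy as np,cv2
from scipy.spatial.transform import Rotation as R
def ray(s,u,v):
    K=s["mtx"];M=R.from_euler("xyz",s["attitude"]).as_matrix()
    return np.array(s["origin"]),M@np.linalg.solve(K,[u,v,1.])
def onz(s,u,v,z):
    o,d=ray(s,u,v);return o+d*(z-o[2])/d[2]
def proj(s,P):
    K=s["mtx"];M=R.from_euler("xyz",s["attitude"]).as_matrix()
    c=(np.atleast_2d(P)-s["origin"])@M;p=c@K.T;return p[:,:2]/p[:,2:]
def crop(s,name,x0,y0,w,h,f):
    cv2.imwrite(f"pics/{name}.png",cv2.resize(s["img"][y0:y0+h,x0:x0+w,::-1],None,fx=f,fy=f,interpolation=cv2.INTER_CUBIC))
E
python3 - <<'E'
from bench import cams
from h import *
s=cams.snapshot("top"); crop(s,"topbox",65,110,150,110,5)
hs=cv2.cvtColor(s["img"],cv2.COLOR_RGB2HSV)
for n,lo in (("red",None),):
    m=((hs[...,0]<8)|(hs[...,0]>172))&(hs[...,1]>150)&(hs[...,2]>60)
    k,l,st,c=cv2.connectedComponentsWithStats(m.astype(np.uint8))
    for i in range(1,k):
        if st[i,4]>40: print(st[i],c[i],onz(s,*c[i],.119))
m=((hs[...,0]>105)&(hs[...,0]<130)&(hs[...,1]>150)).astype(np.uint8)
k,l,st,c=cv2.connectedComponentsWithStats(m)
i=1+st[1:,4].argmax(); pts=np.argwhere(l==i)[:,::-1].astype(np.float32)
r=cv2.minAreaRect(pts);print(r); 
for p in cv2.boxPoints(r): print(onz(s,*p,.03))
print("tray",onz(s,*r[0],.02))
s=cams.snapshot("scene"); crop(s,"scbox",280,80,110,135,5)
E
```

```text
[233 122  19  20 288] [241.96180556 132.03125   ] [0.65384614 0.04235999 0.119     ]
[150 137  30  32 751] [164.57789614 152.59520639] [0.61816376 0.17729047 0.119     ]
[ 218  222   40   40 1205] [237.12780083 241.31452282] [0.46415014 0.05056247 0.119     ]
((345.2244873046875, 205.62692260742188), (73.32344818115234, 81.5328140258789), 4.467159271240234)
[ 0.45363274 -0.07662752  0.03      ]
[ 0.61199808 -0.09007892  0.03      ]
[ 0.60044052 -0.23247355  0.03      ]
[ 0.44260424 -0.21777853  0.03      ]
tray [ 0.52696746 -0.15638099  0.02      ]
```

View pics/topbox.png

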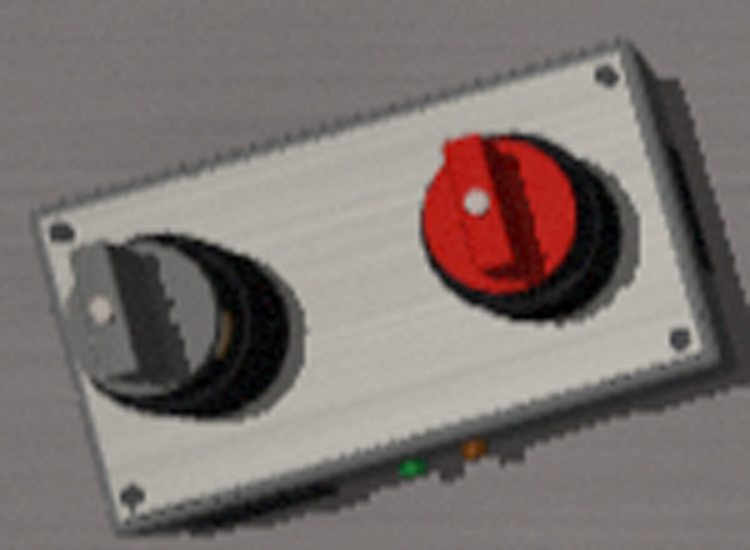

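View pics/scbox.png

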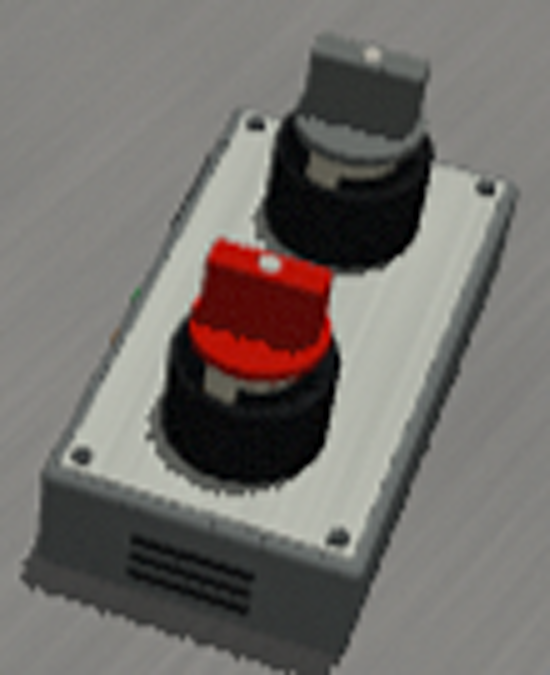

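```bash
python3 - <<'E'
from bench import cams
from h import *
t=cams.snapshot("top");s=cams.snapshot("scene")
def tri(a,b):
    o1,d1=ray(t,*a);o2,d2=ray(s,*b)
    d1/=np.linalg.norm(d1);d2/=np.linalg.norm(d2)
    k=np.linalg.lstsq(np.c_[d1,-d2],o2-o1,rcond=None)[0]
    p,q=o1+k[0]*d1,o2+k[1]*d2
    return (p+q)/2,np.linalg.norm(p-q)
for a,b in (((160.2,150.6),(333.6,132.6)),((85.2,172.),(354.6,91.))):
    print(tri(a,b),"top@.149",onz(t,*a,.149),"scene@",onz(s,*b,.149))
# screws at box top z=.062 in top image
for u,v in ((62,233),(607,76),(680,339),(132,496)): print("screw",onz(t,u/5+65-.4,v/5+110-.4,.062))
for u,v in ((256,124),(486,188),(82,456),(338,538)): print("screw sc",onz(s,u/5+280-.4,v/5+80-.4,.062))
# wing top edges ends
for u,v in ((462,140),(497,272)): print("wing",onz(t,u/5+65-.4,v/5+110-.4,.149))
# tray rim corners in scene
hs=cv2.cvtColor(s["img"],cv2.COLOR_RGB2HSV)
m=((hs[...,0]>105)&(hs[...,0]<130)&(hs[...,1]>150)).astype(np.uint8)
k,l,st,c=cv2.connectedComponentsWithStats(m);i=1+st[1:,4].argmax()
p=np.argwhere(l==i)[:,::-1]
for e in ((p[:,0]).argmin(),p[:,0].argmax(),p[:,1].argmin()): print("trayc",p[e],onz(s,*p[e],.03))
E
```

```text
(array([0.61695552, 0.1772486 , 0.14881559]), np.float64(0.0002313295452914119)) top@.149 [0.61701232 0.17728613 0.149     ] scene@ [0.61698264 0.17696784 0.149     ]
(array([0.58170714, 0.30283281, 0.14831544]), np.float64(0.0004683907034954789)) top@.149 [0.58146888 0.30234129 0.149     ] scene@ [0.58220021 0.3022924  0.149     ]
screw [0.62035712 0.35724195 0.062     ]
screw [0.67952368 0.15113903 0.062     ]
screw [0.57966772 0.12293712 0.062     ]
screw [0.52093254 0.32886388 0.062     ]
screw sc [0.5185518  0.32942299 0.062     ]
screw sc [0.61853584 0.35788266 0.062     ]
screw sc [0.57756959 0.12323479 0.062     ]
screw sc [0.67736588 0.15189601 0.062     ]
wing [0.63887746 0.18286566 0.149     ]
wing [0.59454465 0.17071589 0.149     ]
trayc [119 256] [ 0.44163725 -0.21571174  0.03      ]
trayc [236 271] [ 0.6217816  -0.10543887  0.03      ]
trayc [178 213] [ 0.4537176  -0.08195376  0.03      ]
```

>>> jog_arm([
  {"x":-0.022,"y":-0.032},
  {"x":-0.022,"y":-0.032},
  {"x":-0.022,"y":-0.032},
  {"x":-0.022,"y":-0.032},
  {"x":-0.022,"y":-0.032},
  {"x":-0.022,"y":-0.032},
  {"x":-0.022,"y":-0.032},
  {"x":-0.022,"y":-0.032},
  {"x":-0.022,"y":-0.032},
  {"x":-0.022,"y":-0.032},
  {"x":-0.022,"y":-0.032},
  {"x":-0.022,"y":-0.032},
], claw=0.6)

```text
invalid input
```

```bash
cat > d.py <<'E'
import sys
from bench import robot
from h import *
o=robot.get_obs();M=R.from_euler("xyz",o["ee_rot"]).as_matrix()
x,y,z,yaw=map(float,sys.argv[1:5])
T=R.from_euler("xyz",[np.pi,0,np.radians(yaw)]).as_matrix()
print("t",o["time"],"pos",o["tool_pos"].round(4),"rpy",np.degrees(o["ee_rot"]).round(2),"F",o["wrist_force"].round(1),"Tq",o["wrist_torque"].round(2),"w",round(o["width"],4),"q",o["joint_positions"].round(2))
print("shift mm",(1000*M.T@(np.array([x,y,z])-o["tool_pos"])).round(1),"rotvec",np.degrees(R.from_matrix(M.T@T).as_rotvec()).round(2))
E
python3 d.py .617 .177 .2 -74.4
```

```text
t 0.7 pos [ 0.2406 -0.4946  0.2055] rpy [-1.800e+02 -1.000e-02 -6.406e+01] F [-0.1  0.7  0.3] Tq [ 0.05 -0.02  0.  ] w 0.094 q [-1.22  0.09  1.37  0.    1.68 -0.1 ]
shift mm [-439.3 -632.3    5.5] rotvec [-0.000e+00 -1.000e-02  1.034e+01]
```

>>> jog_arm([
  {"x":-0.022,"y":-0.032,"z":0,"rx":0,"ry":0,"rz":0.9},
  {"x":-0.022,"y":-0.032,"z":0,"rx":0,"ry":0,"rz":0},
], claw=0.6)

```text
time: 0.87
tool_pos: [0.277, -0.4309, 0.204]
ee_rot: [3.139, -0.0, -1.144]
wrist_force: [0.9, 0.4, 0.4]
width: 0.0841
```

>>> jog_arm([
  {"x":-0.023,"y":-0.033,"z":0,"rx":0,"ry":0,"rz":0},
  {"x":-0.023,"y":-0.033,"z":0,"rx":0,"ry":0,"rz":0},
  {"x":-0.023,"y":-0.033,"z":0,"rx":0,"ry":0,"rz":0},
  {"x":-0.023,"y":-0.033,"z":0,"rx":0,"ry":0,"rz":0},
  {"x":-0.023,"y":-0.033,"z":0,"rx":0,"ry":0,"rz":0},
  {"x":-0.023,"y":-0.033,"z":0,"rx":0,"ry":0,"rz":0},
  {"x":-0.023,"y":-0.033,"z":0,"rx":0,"ry":0,"rz":0},
  {"x":-0.023,"y":-0.033,"z":0,"rx":0,"ry":0,"rz":0},
  {"x":-0.023,"y":-0.033,"z":0,"rx":0,"ry":0,"rz":0},
  {"x":-0.023,"y":-0.033,"z":0,"rx":0,"ry":0,"rz":0},
])

```text
time: 1.7
tool_pos: [0.488, -0.0725, 0.2049]
ee_rot: [-3.14, -0.006, -1.153]
wrist_force: [-0.5, -1.0, -0.3]
width: 0.0564
```

```bash
python3 d.py .617 .177 .2 -74.4
```

```text
t 1.7 pos [ 0.488  -0.0725  0.2049] rpy [-179.89   -0.34  -66.04] F [-0.5 -1.  -0.3] Tq [-0.05 -0.   -0.04] w 0.0564 q [-0.26 -0.04  1.5  -0.    1.67  0.89]
shift mm [-175.6 -219.2    4.3] rotvec [-0.13 -0.33  8.36]
```

>>> jog_arm([
  {"x":-0.025,"y":-0.031,"z":0,"rx":0,"ry":0,"rz":0},
  {"x":-0.025,"y":-0.031,"z":0,"rx":0,"ry":0,"rz":0},
  {"x":-0.025,"y":-0.031,"z":0,"rx":0,"ry":0,"rz":0},
  {"x":-0.025,"y":-0.031,"z":0,"rx":0,"ry":0,"rz":0},
  {"x":-0.025,"y":-0.031,"z":0,"rx":0,"ry":0,"rz":0},
  {"x":-0.025,"y":-0.031,"z":0,"rx":0,"ry":0,"rz":0},
  {"x":-0.025,"y":-0.031,"z":0,"rx":0,"ry":0,"rz":0},
  {"x":0,"y":0,"z":0,"rx":0,"ry":0,"rz":4},
  {"x":0,"y":0,"z":0,"rx":0,"ry":0,"rz":4},
  {"x":0,"y":0,"z":0,"rx":0,"ry":0,"rz":0},
])

```text
time: 2.53
tool_pos: [0.6204, 0.1988, 0.2009]
ee_rot: [-3.139, -0.004, -1.284]
wrist_force: [0.0, -0.4, -0.3]
width: 0.0563
```

```bash
python3 d.py .617 .177 .2 -74.4; python3 - <<'E'
from bench import cams
from h import *
s=cams.snapshot("wrist");crop(s,"w1",0,0,512,384,1.5);print(s["origin"],s["attitude"])
for t in ["red_carrier","grey_carrier"]: print(cams.look_for(t,s))
print(proj(s,[[.617,.177,.149],[.617+.0222,.177+.0062,.149],[.617-.0222,.177-.0062,.149]]))
E
```

```text
t 2.5333 pos [0.6204 0.1988 0.2009] rpy [-179.83   -0.26  -73.58] F [ 0.  -0.4 -0.3] Tq [-0.02  0.02  0.03] w 0.0563 q [ 0.23  0.31  1.11 -0.    1.71  1.51]
shift mm [19.9  9.4  1. ] rotvec [-0.18 -0.25  0.82]
[0.6865442  0.21920052 0.3802203 ] [ 2.90263304 -0.00414477 -1.28481862]
[{'bbox': [250.2, 176.3, 58.4, 69.5], 'p': 0.85}, {'bbox': [376.5, 157.7, 32.4, 31.9], 'p': 0.71}, {'bbox': [297.8, 317.8, 45.0, 42.0], 'p': 0.68}]
[{'bbox': [98.2, 175.9, 64.0, 69.2], 'p': 0.72}]
[[282.23799484 219.52973611]
 [283.23237359 190.88664807]
 [281.2872117  246.91705227]]
```

View pics/w1.png

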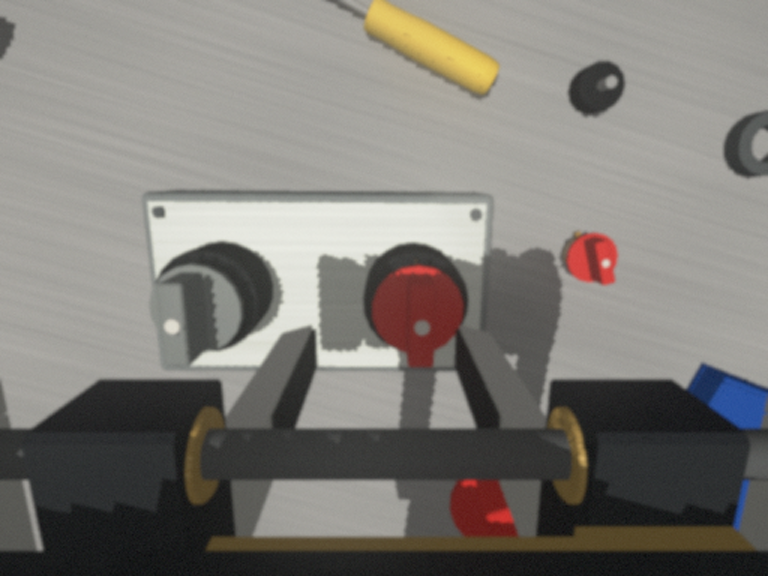

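>>> jog_arm([
  {"x":0.02,"y":0.009,"z":0,"rx":-0.2,"ry":-0.2,"rz":0.8},
  {"x":0,"y":0,"z":0,"rx":0,"ry":0,"rz":0},
  {"x":0,"y":0,"z":0,"rx":0,"ry":0,"rz":0},
])

```text
time: 2.93
tool_pos: [0.6168, 0.1732, 0.2031]
ee_rot: [-3.14, -0.002, -1.296]
wrist_force: [0.7, -0.1, 0.8]
width: 0.0565
```

```bash
python3 d.py .617 .177 .122 -74.4
```

```text
t 2.9333 pos [0.6168 0.1732 0.2031] rpy [-1.7989e+02 -9.0000e-02 -7.4280e+01] F [ 0.7 -0.1  0.8] Tq [-0.    0.03 -0.02] w 0.0565 q [ 0.19  0.29  1.14 -0.    1.71  1.48]
shift mm [-3.7 -1.  81.1] rotvec [-0.11 -0.09  0.12]
```

>>> jog_arm([
  {"x":-0.003,"y":-0.001,"z":0.016,"rx":0,"ry":0,"rz":0},
  {"x":0,"y":0,"z":0.016,"rx":0,"ry":0,"rz":0},
  {"x":0,"y":0,"z":0.016,"rx":0,"ry":0,"rz":0},
  {"x":0,"y":0,"z":0.012,"rx":0,"ry":0,"rz":0},
  {"x":0,"y":0,"z":0,"rx":0,"ry":0,"rz":0},
  {"x":0,"y":0,"z":0,"rx":0,"ry":0,"rz":0},
])

```text
time: 3.43
tool_pos: [0.6187, 0.1745, 0.1459]
ee_rot: [-3.13, -0.002, -1.297]
wrist_force: [0.3, -0.7, 0.8]
width: 0.0563
```

```bash
python3 d.py .617 .177 .122 -74.4; python3 d.py .617 .177 .122 -74.4|tail -1
```

```text
t 3.4333 pos [0.6187 0.1745 0.1459] rpy [-1.7936e+02 -1.0000e-01 -7.4330e+01] F [ 0.3 -0.7  0.8] Tq [ 0.05 -0.06 -0.04] w 0.0563 q [ 0.19  0.3   1.24 -0.    1.59  1.48]
shift mm [-2.9  1.2 23.9] rotvec [-0.64 -0.1   0.07]
shift mm [-2.9  1.2 23.9] rotvec [-0.64 -0.1   0.07]
```

>>> jog_arm([
  {"x":-0.002,"y":0.001,"z":0.012,"rx":-0.5,"ry":0,"rz":0},
  {"x":0,"y":0,"z":0.008,"rx":0,"ry":0,"rz":0},
  {"x":0,"y":0,"z":0,"rx":0,"ry":0,"rz":0},
])

```text
time: 3.68
tool_pos: [0.6184, 0.1766, 0.1267]
ee_rot: [-3.136, -0.002, -1.297]
wrist_force: [-0.3, -0.8, 0.2]
width: 0.0564
```

```bash
python3 - <<'E'
import re
a=open('d.py').read()
a=a.replace('o=robot.get_obs();','''from bench import cams
L=[]
for i in range(4):
    o=robot.get_obs();L.append(np.r_[o["tool_pos"],R.from_euler("xyz",o["ee_rot"]).as_quat()*1]);print(o["tool_pos"].round(4))
    if i<3: last=cams.snapshot("wrist")
o=dict(o);o["tool_pos"]=np.mean([l[:3] for l in L],0);o["ee_rot"]=R.from_quat([l[3:] for l in L]).mean().as_euler("xyz")
cv2.imwrite("pics/last.png",last["img"][:,:,::-1])
''')
open('d.py','w').write(a)
E
python3 d.py .617 .177 .122 -74.4
```

```text
[0.6184 0.1766 0.1267]
[0.6185 0.1767 0.1273]
[0.6188 0.1767 0.128 ]
[0.6191 0.1767 0.1285]
t 3.8333 pos [0.6187 0.1766 0.1276] rpy [-1.7962e+02 -1.1000e-01 -7.4320e+01] F [-0.5 -0.2  0. ] Tq [0.02 0.02 0.01] w 0.0564 q [ 0.19  0.31  1.26 -0.    1.56  1.49]
shift mm [-0.8  1.6  5.6] rotvec [-0.38 -0.11  0.08]
```

View pics/last.png

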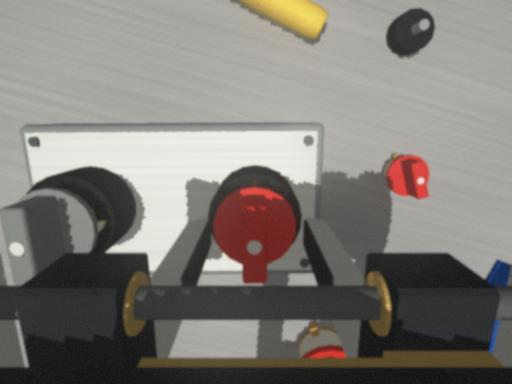

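>>> jog_arm([
  {"x":-0.0005,"y":0.001,"z":0.005,"rx":-0.3,"ry":0,"rz":0},
  {"x":0,"y":0,"z":0,"rx":0,"ry":0,"rz":0},
])

```text
time: 4.0
tool_pos: [0.6186, 0.1771, 0.1244]
ee_rot: [-3.137, -0.002, -1.297]
wrist_force: [-0.7, 0.4, -0.6]
width: 0.057
```

```bash
python3 d.py .617 .177 .122 -74.4
```

```text
[0.6186 0.1771 0.1244]
[0.6191 0.1771 0.1252]
[0.6192 0.1771 0.1255]
[0.6192 0.1771 0.1256]
t 4.15 pos [0.619  0.1771 0.1252] rpy [-1.7966e+02 -1.4000e-01 -7.4320e+01] F [ 0.3 -0.4 -0.1] Tq [0.06 0.   0.01] w 0.0566 q [ 0.19  0.32  1.26 -0.    1.56  1.49]
shift mm [-0.5  2.   3.2] rotvec [-0.34 -0.14  0.08]
```

>>> jog_arm([
  {"x":-0.0005,"y":0.003,"z":0.004,"rx":-0.3,"ry":0,"rz":0},
  {"x":0,"y":0,"z":0,"rx":0,"ry":0,"rz":0},
  {"x":0,"y":0,"z":0,"rx":0,"ry":0,"rz":0},
])

```text
time: 4.4
tool_pos: [0.6163, 0.1768, 0.1219]
ee_rot: [-3.139, -0.003, -1.297]
wrist_force: [0.6, -0.2, 0.7]
width: 0.0564
```

```bash
python3 d.py .617 .177 .122 -74.4
```

```text
[0.6163 0.1768 0.1219]
[0.6161 0.1767 0.1217]
[0.6162 0.1767 0.1218]
[0.6163 0.1767 0.1219]
t 4.55 pos [0.6162 0.1767 0.1218] rpy [-1.7989e+02 -1.5000e-01 -7.4330e+01] F [-0.5  0.3  0.5] Tq [ 0.04 -0.01  0.01] w 0.0564 q [ 0.19  0.32  1.27 -0.    1.56  1.49]
shift mm [-0.  -0.8 -0.2] rotvec [-0.11 -0.15  0.07]
```

Well placed. Close.

>>> jog_arm([
  {"x":0,"y":0,"z":0,"rx":0,"ry":0,"rz":0},
  {"x":0,"y":0,"z":0,"rx":0,"ry":0,"rz":0},
  {"x":0,"y":0,"z":0,"rx":0,"ry":0,"rz":0},
  {"x":0,"y":0,"z":0,"rx":0,"ry":0,"rz":0},
  {"x":0,"y":0,"z":0,"rx":0,"ry":0,"rz":0},
  {"x":0,"y":0,"z":0,"rx":0,"ry":0,"rz":0},
  {"x":0,"y":0,"z":0,"rx":0,"ry":0,"rz":0},
  {"x":0,"y":0,"z":0,"rx":0,"ry":0,"rz":0},
], claw=0)

```text
time: 5.22
tool_pos: [0.6164, 0.1771, 0.1222]
ee_rot: [-3.139, -0.002, -1.297]
wrist_force: [0.0, -0.2, 0.2]
width: 0.014
```

```bash
python3 d.py .617 .177 .122 -74.4
```

```text
[0.6164 0.1771 0.1222]
[0.6164 0.1771 0.1222]
[0.6164 0.1771 0.1222]
[0.6164 0.1771 0.1222]
t 5.3667 pos [0.6164 0.1771 0.1222] rpy [-1.7985e+02 -1.1000e-01 -7.4320e+01] F [ 0.1 -0.3 -0. ] Tq [0.03 0.   0.02] w 0.0136 q [ 0.19  0.32  1.27 -0.    1.56  1.49]
shift mm [ 0.3 -0.6  0.2] rotvec [-0.15 -0.11  0.08]
```

View pics/last.png

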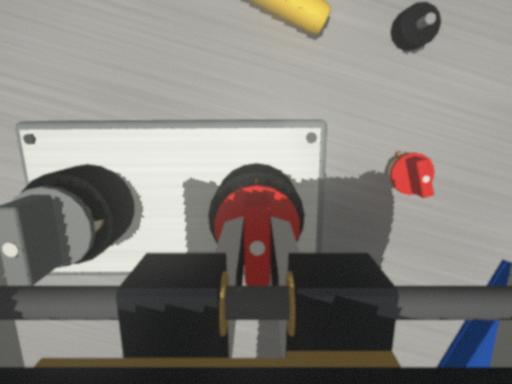

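The wing is held (width 14 mm, pip at (257,248) between the pads). Push down.

>>> jog_arm([
  {"x":0,"y":0,"z":0.004,"rx":0,"ry":0,"rz":0},
  {"x":0,"y":0,"z":0.004,"rx":0,"ry":0,"rz":0},
  {"x":0,"y":0,"z":0.002,"rx":0,"ry":0,"rz":0},
  {"x":0,"y":0,"z":0,"rx":0,"ry":0,"rz":0},
])

```text
time: 5.7
tool_pos: [0.6164, 0.1772, 0.1164]
ee_rot: [-3.136, -0.002, -1.297]
wrist_force: [-2.2, 0.4, 5.9]
width: 0.0137
```

```bash
python3 d.py .617 .177 .113 -74.4
```

```text
[0.6164 0.1772 0.1164]
[0.6165 0.1772 0.117 ]
[0.6164 0.1772 0.117 ]
[0.6165 0.1772 0.117 ]
t 5.85 pos [0.6165 0.1772 0.1169] rpy [-1.7968e+02 -1.3000e-01 -7.4310e+01] F [-2.1 -0.4  6. ] Tq [-0.09  0.65 -0.05] w 0.0138 q [ 0.19  0.32  1.28 -0.    1.54  1.49]
shift mm [ 0.3 -0.4  3.9] rotvec [-0.32 -0.13  0.09]
```

>>> jog_arm([
  {"x":0,"y":0,"z":0.003,"rx":0,"ry":0,"rz":0},
  {"x":0,"y":0,"z":0.003,"rx":0,"ry":0,"rz":0},
  {"x":0,"y":0,"z":0.001,"rx":0,"ry":0,"rz":0},
  {"x":0,"y":0,"z":0,"rx":0,"ry":0,"rz":0},
])

```text
time: 6.18
tool_pos: [0.6163, 0.1772, 0.116]
ee_rot: [-3.132, -0.003, -1.297]
wrist_force: [-3.2, -0.6, 6.2]
width: 0.014
```

```bash
python3 d.py .617 .177 .113 -74.4
```

```text
[0.6163 0.1772 0.116 ]
[0.6164 0.1772 0.1165]
[0.6164 0.1772 0.1164]
[0.6163 0.1772 0.1163]
t 6.3333 pos [0.6163 0.1772 0.1163] rpy [-1.7946e+02 -1.6000e-01 -7.4300e+01] F [-2.2  0.3  5.9] Tq [-0.07  0.69 -0.03] w 0.0137 q [ 0.19  0.31  1.28 -0.    1.54  1.49]
shift mm [ 0.4 -0.5  3.3] rotvec [-0.54 -0.16  0.1 ]
```

>>> jog_arm([
  {"x":0,"y":0,"z":0.004,"rx":-0.5,"ry":0,"rz":0},
  {"x":0,"y":0,"z":0.005,"rx":-0.3,"ry":0,"rz":0},
  {"x":0,"y":0,"z":0.005,"rx":0,"ry":0,"rz":0},
])

```text
time: 6.58
tool_pos: [0.6167, 0.1774, 0.111]
ee_rot: [-3.141, -0.003, -1.297]
wrist_force: [-10.0, -2.2, 26.1]
width: 0.0137
```

```bash
python3 d.py .617 .177 .113 -74.4
```

```text
[0.6167 0.1774 0.111 ]
[0.6168 0.1774 0.1111]
[0.6168 0.1774 0.111 ]
[0.6168 0.1774 0.111 ]
t 6.7333 pos [0.6168 0.1774 0.111 ] rpy [-179.93   -0.19  -74.29] F [-6.7 -1.1 13.6] Tq [-0.13  1.26  0.01] w 0.0136 q [ 0.19  0.32  1.28 -0.    1.54  1.49]
shift mm [ 0.4 -0.1 -2. ] rotvec [-0.07 -0.19  0.11]
```

>>> jog_arm([
  {"x":0,"y":0,"z":0.001,"rx":0,"ry":0,"rz":-4},
  {"x":0,"y":0,"z":0.002,"rx":0,"ry":0,"rz":-4},
])

```text
time: 6.9
tool_pos: [0.6179, 0.1776, 0.114]
ee_rot: [-3.134, -0.005, -1.153]
wrist_force: [-3.0, -0.8, 7.4]
width: 0.0135
```

```bash
python3 d.py .617 .177 .112 -10.4
```

```text
[0.6179 0.1776 0.114 ]
[0.6178 0.1776 0.1139]
[0.6179 0.1776 0.1138]
[0.6179 0.1776 0.1137]
t 7.05 pos [0.6179 0.1776 0.1138] rpy [-179.59   -0.28  -66.07] F [-2.4  0.   9.1] Tq [-0.13  0.64  0.04] w 0.0138 q [ 0.19  0.32  1.28 -0.    1.53  1.35]
shift mm [0.2 1.  1.8] rotvec [ -0.24  -0.46 -55.67]
```

>>> jog_arm([
  {"x":0,"y":0.001,"z":0.003,"rx":-0.3,"ry":0,"rz":-5},
  {"x":0,"y":0.0005,"z":0.003,"rx":-0.2,"ry":0,"rz":-5},
  {"x":0,"y":0.0005,"z":0.003,"rx":0,"ry":0,"rz":-5},
])

```text
time: 7.3
tool_pos: [0.618, 0.1774, 0.1125]
ee_rot: [-3.136, -0.009, -0.884]
wrist_force: [-3.4, 0.1, 8.7]
width: 0.0138
```

```bash
python3 d.py .617 .177 .112 -10.4
```

```text
[0.618  0.1774 0.1125]
[0.618  0.1774 0.1125]
[0.618  0.1774 0.1125]
[0.6179 0.1774 0.1125]
t 7.45 pos [0.618  0.1774 0.1125] rpy [-179.68   -0.49  -50.7 ] F [-2.9 -0.1  9.1] Tq [-0.05  0.68  0.08] w 0.0141 q [ 0.19  0.32  1.28 -0.    1.53  1.08]
shift mm [-0.3  1.   0.5] rotvec [ -0.14  -0.58 -40.3 ]
```

>>> jog_arm([
  {"x":0,"y":0.001,"z":0.003,"rx":-0.1,"ry":-0.3,"rz":-5},
  {"x":0,"y":0.0005,"z":0.0025,"rx":0,"ry":-0.2,"rz":-5},
  {"x":0,"y":0.0005,"z":0.003,"rx":0,"ry":0,"rz":-5},
  {"x":0,"y":0.0005,"z":0.0025,"rx":0,"ry":0,"rz":-5},
])

```text
time: 7.78
tool_pos: [0.6181, 0.1771, 0.1114]
ee_rot: [-3.13, -0.008, -0.524]
wrist_force: [-2.5, 1.0, 8.6]
width: 0.0134
```

```bash
python3 d.py .617 .177 .112 -10.4
```

```text
[0.6181 0.1771 0.1114]
[0.6181 0.1771 0.1114]
[0.6181 0.1771 0.1115]
[0.6181 0.1771 0.1114]
t 7.9333 pos [0.6181 0.1771 0.1114] rpy [-179.33   -0.45  -30.09] F [-2.9 -0.6  7.6] Tq [0.02 0.71 0.16] w 0.0138 q [0.19 0.32 1.29 0.   1.52 0.72]
shift mm [-0.9  0.6 -0.6] rotvec [ -0.59  -0.56 -19.68]
```

>>> jog_arm([
  {"x":-0.0005,"y":0.0005,"z":0.002,"rx":-0.4,"ry":-0.3,"rz":-5},
  {"x":-0.0005,"y":0.0005,"z":0.002,"rx":-0.2,"ry":-0.2,"rz":-5},
  {"x":0,"y":0,"z":0.002,"rx":0,"ry":0,"rz":-5},
  {"x":0,"y":0,"z":0.002,"rx":0,"ry":0,"rz":-4},
])

```text
time: 8.27
tool_pos: [0.6185, 0.1772, 0.1127]
ee_rot: [-3.138, -0.009, -0.183]
wrist_force: [-3.9, -0.6, 7.7]
width: 0.0136
```

```bash
python3 d.py .617 .177 .112 -10.4; python3 - <<'E'
from bench import cams
from h import *
s=cams.snapshot("scene"); crop(s,"scb2",260,60,130,140,4)
E
```

```text
[0.6185 0.1772 0.1127]
[0.6185 0.1772 0.1126]
[0.6185 0.1772 0.1127]
[0.6185 0.1772 0.1126]
t 8.4167 pos [0.6185 0.1772 0.1127] rpy [-179.76   -0.5   -10.53] F [-3.2  0.4  8.4] Tq [-0.2   0.74  0.1 ] w 0.014 q [0.19 0.32 1.28 0.   1.53 0.38]
shift mm [-1.4  0.5  0.6] rotvec [-0.23 -0.5  -0.13]
```

View pics/last.png

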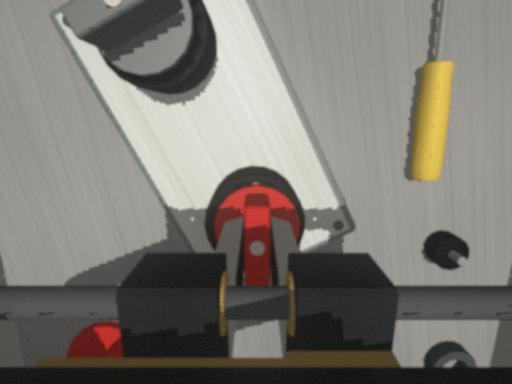

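View pics/scb2.png

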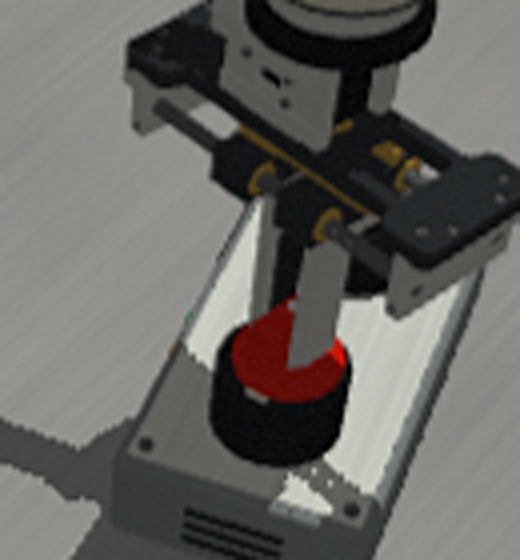

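The red carrier has turned with the gripper (~64°), flange near the rim. Lift.

>>> jog_arm([
  {"x":-0.001,"y":0,"z":-0.004,"rx":0,"ry":0,"rz":0},
  {"x":0,"y":0,"z":-0.006,"rx":0,"ry":0,"rz":0},
  {"x":0,"y":0,"z":-0.008,"rx":0,"ry":0,"rz":0},
  {"x":0,"y":0,"z":-0.008,"rx":0,"ry":0,"rz":0},
])

```text
time: 8.8
tool_pos: [0.6177, 0.1769, 0.14]
ee_rot: [-3.138, -0.011, -0.187]
wrist_force: [0.5, -1.4, -1.3]
width: 0.0135
```

```bash
python3 d.py .617 .177 .2 -10.4
```

```text
[0.6177 0.1769 0.14  ]
[0.6186 0.1771 0.1421]
[0.6187 0.1771 0.1416]
[0.6187 0.1771 0.1415]
t 8.95 pos [0.6184 0.1771 0.1413] rpy [-179.72   -0.76  -10.71] F [-0.1 -0.3  5.1] Tq [-0.04 -0.09  0.02] w 0.0136 q [ 0.19  0.3   1.25 -0.    1.58  0.38]
shift mm [ -0.6   0.  -58.7] rotvec [-0.28 -0.76 -0.3 ]
```

>>> jog_arm([
  {"x":-0.0005,"y":0,"z":-0.012,"rx":0,"ry":-0.5,"rz":0},
  {"x":0,"y":0,"z":-0.015,"rx":0,"ry":0,"rz":0},
  {"x":0,"y":0,"z":-0.02,"rx":0,"ry":0,"rz":0},
  {"x":0,"y":0,"z":-0.02,"rx":0,"ry":0,"rz":0},
  {"x":0,"y":0,"z":0,"rx":0,"ry":0,"rz":0},
])

```text
time: 9.37
tool_pos: [0.6154, 0.1764, 0.2032]
ee_rot: [-3.141, 0.007, -0.187]
wrist_force: [-0.3, 0.2, -0.4]
width: 0.0138
```

```bash
python3 d.py .528 -.157 .2 -10.4; python3 - <<'E'
from bench import cams
from h import *
s=cams.snapshot("scene"); crop(s,"scb3",230,10,200,180,4)
E
```

```text
[0.6154 0.1764 0.2032]
[0.6146 0.1762 0.2007]
[0.6138 0.1761 0.1989]
[0.6132 0.176  0.1977]
t 9.5167 pos [0.6143 0.1761 0.2001] rpy [179.93   0.63 -10.71] F [ 0.4 -0.8 -1.4] Tq [-0.04 -0.1  -0.02] w 0.0138 q [0.19 0.3  1.14 0.   1.72 0.38]
shift mm [-22.8 343.4   0.8] rotvec [ 0.07  0.63 -0.31]
```

View pics/scb3.png

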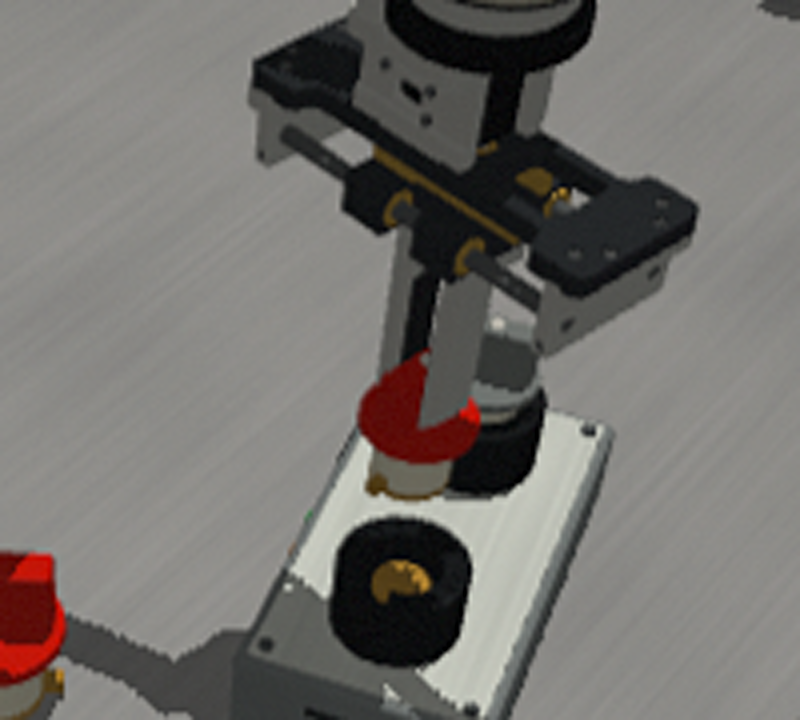

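The red carrier is out of its socket, stem clear, grey still seated. Carry to the tray.

>>> jog_arm([
  {"x":0,"y":0.015,"z":-0.002,"rx":0,"ry":0.3,"rz":0},
  {"x":-0.002,"y":0.03,"z":0,"rx":0,"ry":0,"rz":0},
  {"x":-0.003,"y":0.035,"z":0,"rx":0,"ry":0,"rz":0},
  {"x":-0.003,"y":0.035,"z":0,"rx":0,"ry":0,"rz":0},
  {"x":-0.003,"y":0.035,"z":0,"rx":0,"ry":0,"rz":0},
  {"x":-0.003,"y":0.035,"z":0,"rx":0,"ry":0,"rz":0},
  {"x":-0.003,"y":0.035,"z":0,"rx":0,"ry":0,"rz":0},
  {"x":-0.003,"y":0.03,"z":0,"rx":0,"ry":0,"rz":0},
  {"x":-0.003,"y":0.025,"z":0,"rx":0,"ry":0,"rz":0},
  {"x":0,"y":0.015,"z":0,"rx":0,"ry":0,"rz":0},
  {"x":0,"y":0,"z":0,"rx":0,"ry":0,"rz":0},
])

```text
time: 10.48
tool_pos: [0.5207, -0.1236, 0.1831]
ee_rot: [3.129, 0.038, -0.186]
wrist_force: [-0.3, 1.0, -0.6]
width: 0.0134
```

```bash
python3 d.py .528 -.157 .2 -10.4; python3 - <<'E'
from bench import cams
from h import *
s=cams.snapshot("scene"); crop(s,"scb4",50,30,260,300,2)
E
```

```text
[ 0.5207 -0.1236  0.1831]
[ 0.5208 -0.1223  0.1829]
[ 0.5216 -0.1208  0.1832]
[ 0.5222 -0.1198  0.1835]
t 10.6333 pos [ 0.5213 -0.1216  0.1832] rpy [179.34   2.16 -10.53] F [-1.5  0.9 -1.1] Tq [-0.03 -0.08 -0.06] w 0.0141 q [-0.32  0.09  1.41 -0.02  1.68 -0.14]
shift mm [ 12.4  33.8 -16.9] rotvec [ 0.66  2.16 -0.12]
```

View pics/scb4.png

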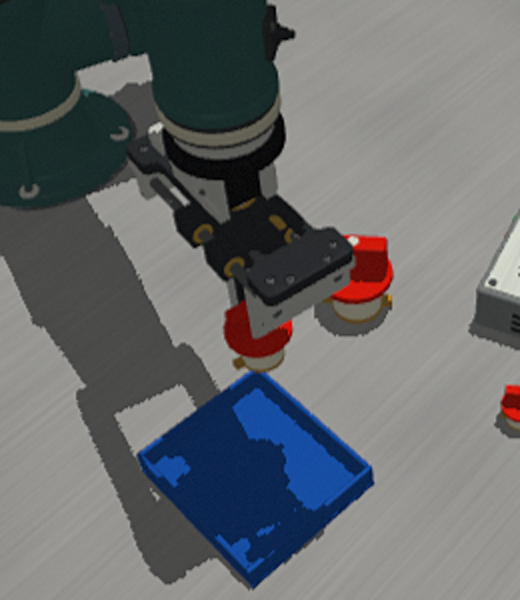

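View pics/last.png

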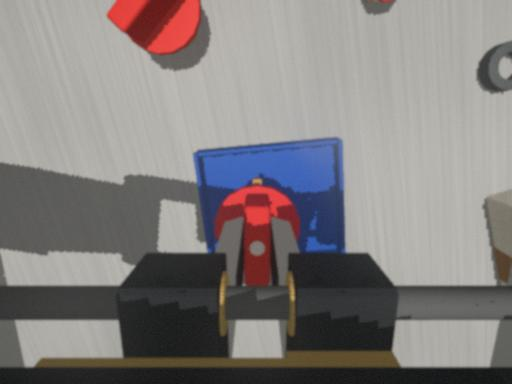

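>>> jog_arm([
  {"x":0.007,"y":0.02,"z":0.01,"rx":0.6,"ry":2,"rz":0},
  {"x":0.006,"y":0.014,"z":0.015,"rx":0,"ry":0,"rz":0},
  {"x":0,"y":0,"z":0.025,"rx":0,"ry":0,"rz":0},
  {"x":0,"y":0,"z":0.025,"rx":0,"ry":0,"rz":0},
  {"x":0,"y":0,"z":0.01,"rx":0,"ry":0,"rz":0},
  {"x":0,"y":0,"z":0,"rx":0,"ry":0,"rz":0},
])

```text
time: 11.18
tool_pos: [0.5341, -0.1481, 0.0983]
ee_rot: [-3.14, -0.007, -0.165]
wrist_force: [-1.1, -0.5, -0.9]
width: 0.014
```

```bash
python3 d.py .528 -.157 .0455 -10.4
```

```text
[ 0.5341 -0.1481  0.0983]
[ 0.5344 -0.1481  0.0991]
[ 0.5352 -0.1487  0.1007]
[ 0.5359 -0.1493  0.1019]
t 11.3333 pos [ 0.5349 -0.1485  0.1   ] rpy [-179.93   -0.57   -9.47] F [ 0.9 -1.1 -0.1] Tq [-0.05 -0.03  0.01] w 0.014 q [-0.38  0.13  1.53  0.    1.47 -0.21]
shift mm [-6.   9.5 54.5] rotvec [-0.07 -0.57  0.93]
```

View pics/last.png

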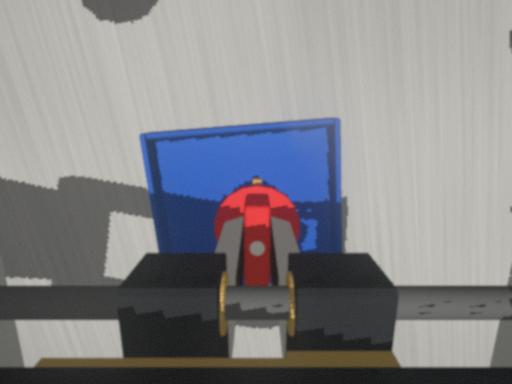

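>>> jog_arm([
  {"x":-0.006,"y":0.008,"z":0.015,"rx":0,"ry":-0.4,"rz":0.5},
  {"x":0,"y":0,"z":0.015,"rx":0,"ry":0,"rz":0},
  {"x":0,"y":0,"z":0.01,"rx":0,"ry":0,"rz":0},
  {"x":0,"y":0,"z":0,"rx":0,"ry":0,"rz":0},
  {"x":0,"y":0,"z":0,"rx":0,"ry":0,"rz":0},
])

```text
time: 11.75
tool_pos: [0.5323, -0.1586, 0.0656]
ee_rot: [3.138, -0.017, -0.174]
wrist_force: [1.0, -0.3, -1.2]
width: 0.0139
```

```bash
python3 d.py .528 -.157 .0455 -10.4
```

```text
[ 0.5323 -0.1586  0.0656]
[ 0.5321 -0.1585  0.0655]
[ 0.5324 -0.1585  0.0658]
[ 0.5326 -0.1585  0.0661]
t 11.9 pos [ 0.5323 -0.1585  0.0658] rpy [179.81  -1.    -9.96] F [-0.3  0.4 -0.7] Tq [-0.05 -0.05  0.06] w 0.0142 q [-0.39  0.15  1.58  0.    1.39 -0.22]
shift mm [-4.9 -0.8 20.2] rotvec [ 0.19 -1.    0.44]
```

>>> jog_arm([
  {"x":-0.002,"y":0,"z":0.008,"rx":0,"ry":-0.8,"rz":0},
  {"x":0,"y":0,"z":0.006,"rx":0,"ry":-0.2,"rz":0},
  {"x":0,"y":0,"z":0.004,"rx":0,"ry":0,"rz":0},
  {"x":0,"y":0,"z":0,"rx":0,"ry":0,"rz":0},
  {"x":0,"y":0,"z":0,"rx":0,"ry":0,"rz":0},
])

```text
time: 12.32
tool_pos: [0.5319, -0.1587, 0.048]
ee_rot: [3.137, -0.002, -0.174]
wrist_force: [-0.9, 0.4, 0.2]
width: 0.0137
```

```bash
python3 d.py .528 -.157 .0455 -10.4
```

```text
[ 0.5319 -0.1587  0.048 ]
[ 0.5318 -0.1587  0.0479]
[ 0.5319 -0.1587  0.0482]
[ 0.532  -0.1588  0.0484]
t 12.4667 pos [ 0.5319 -0.1587  0.0481] rpy [ 1.7976e+02 -1.3000e-01 -9.9500e+00] F [ 0.1 -0.3 -0.7] Tq [-0.02 -0.04  0.04] w 0.0139 q [-0.39  0.18  1.59 -0.    1.37 -0.22]
shift mm [-4.1 -1.   2.6] rotvec [ 0.24 -0.13  0.45]
```

>>> jog_arm([
  {"x":0,"y":0,"z":0.0025,"rx":0,"ry":0,"rz":0},
  {"x":0,"y":0,"z":0.0015,"rx":0,"ry":0,"rz":0},
  {"x":0,"y":0,"z":0.001,"rx":0,"ry":0,"rz":0},
])

```text
time: 12.72
tool_pos: [0.5326, -0.1591, 0.0456]
ee_rot: [3.137, -0.004, -0.173]
wrist_force: [-2.5, 1.2, 6.4]
width: 0.0135
```

```bash
python3 d.py .528 -.157 .0455 -10.4;  python3 - <<'E'
from bench import cams
from h import *
s=cams.snapshot("scene"); crop(s,"scb5",100,130,160,200,3)
E
```

```text
[ 0.5326 -0.1591  0.0456]
[ 0.5325 -0.159   0.0456]
[ 0.5325 -0.1591  0.0456]
[ 0.5325 -0.1591  0.0456]
t 12.8667 pos [ 0.5325 -0.1591  0.0456] rpy [179.72  -0.26  -9.94] F [-2.6  1.   6.3] Tq [ 0.19  0.61 -0.01] w 0.0139 q [-0.39  0.18  1.59 -0.    1.37 -0.22]
shift mm [-4.8 -1.2  0.1] rotvec [ 0.28 -0.26  0.46]
```

View pics/scb5.png

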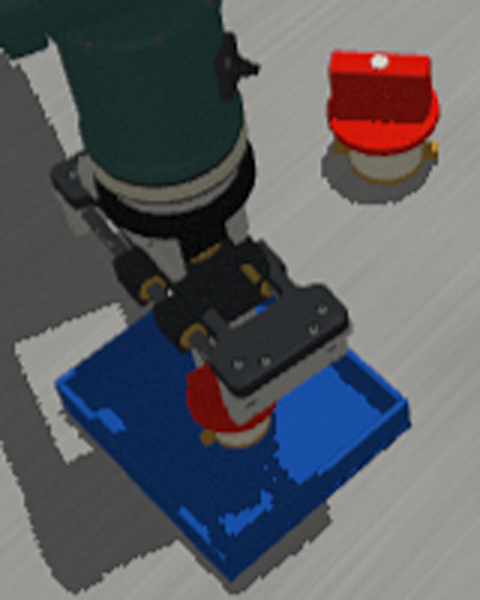

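On the floor (6 N contact at the expected TCP height 0.0456). Release.

>>> jog_arm([
  {"x":0,"y":0,"z":0,"rx":0,"ry":0,"rz":0},
  {"x":0,"y":0,"z":0,"rx":0,"ry":0,"rz":0},
  {"x":0,"y":0,"z":0,"rx":0,"ry":0,"rz":0},
  {"x":0,"y":0,"z":0,"rx":0,"ry":0,"rz":0},
  {"x":0,"y":0,"z":0,"rx":0,"ry":0,"rz":0},
], claw=0.5)

```text
time: 13.33
tool_pos: [0.5335, -0.1594, 0.0453]
ee_rot: [3.136, -0.008, -0.174]
wrist_force: [-0.2, 0.0, -0.8]
width: 0.0435
```

>>> jog_arm([
  {"x":0,"y":0,"z":-0.005,"rx":0,"ry":0,"rz":0},
  {"x":0,"y":0,"z":-0.015,"rx":0,"ry":0,"rz":0},
  {"x":0,"y":0,"z":-0.025,"rx":0,"ry":0,"rz":0},
  {"x":0,"y":0,"z":-0.03,"rx":0,"ry":0,"rz":0},
  {"x":0,"y":0,"z":-0.03,"rx":0,"ry":0,"rz":0},
  {"x":0,"y":0,"z":0,"rx":0,"ry":0,"rz":0},
  {"x":0,"y":-0.03,"z":0,"rx":0,"ry":0,"rz":0},
  {"x":0,"y":0.03,"z":0,"rx":0,"ry":0,"rz":0},
  {"x":0,"y":0,"z":0,"rx":0,"ry":0,"rz":0},
])

```text
time: 14.08
tool_pos: [0.5344, -0.1529, 0.1546]
ee_rot: [3.137, -0.007, -0.164]
wrist_force: [0.8, -1.1, -0.6]
width: 0.0469
```

```bash
python3 d.py .528 -.157 .15 -10.4;  python3 - <<'E'
from bench import cams
from h import *
s=cams.snapshot("scene"); crop(s,"scb6",100,70,300,270,2.6)
t=cams.snapshot("top"); crop(t,"tb6",60,80,340,200,2.2)
for n in("red_carrier","grey_carrier"):print(cams.look_for(n,s),cams.look_for(n,t))
E
```

```text
[ 0.5344 -0.1529  0.1546]
[ 0.535  -0.1496  0.1547]
[ 0.5346 -0.1501  0.1543]
[ 0.5343 -0.1505  0.1541]
t 14.2333 pos [ 0.5346 -0.1508  0.1544] rpy [179.95  -0.36  -9.36] F [ 0.9  0.8 -0.4] Tq [-0.03 -0.07  0.  ] w 0.0467 q [-0.38  0.11  1.45  0.    1.58 -0.21]
shift mm [-5.5  7.2  4.4] rotvec [ 0.04 -0.36  1.04]
[{'bbox': [300.8, 220.5, 19.1, 28.2], 'p': 0.96}, {'bbox': [163.0, 242.3, 30.7, 35.5], 'p': 0.82}, {'bbox': [211.7, 147.6, 33.6, 43.1], 'p': 0.71}] [{'bbox': [215.8, 220.5, 40.9, 41.3], 'p': 0.88}, {'bbox': [334.5, 188.9, 24.3, 31.4], 'p': 0.67}, {'bbox': [234.8, 124.4, 18.3, 21.6], 'p': 0.63}]
[{'bbox': [336.6, 88.1, 28.8, 28.5], 'p': 0.93}] [{'bbox': [77.5, 160.0, 36.0, 30.1], 'p': 0.65}]
```

View pics/scb6.png

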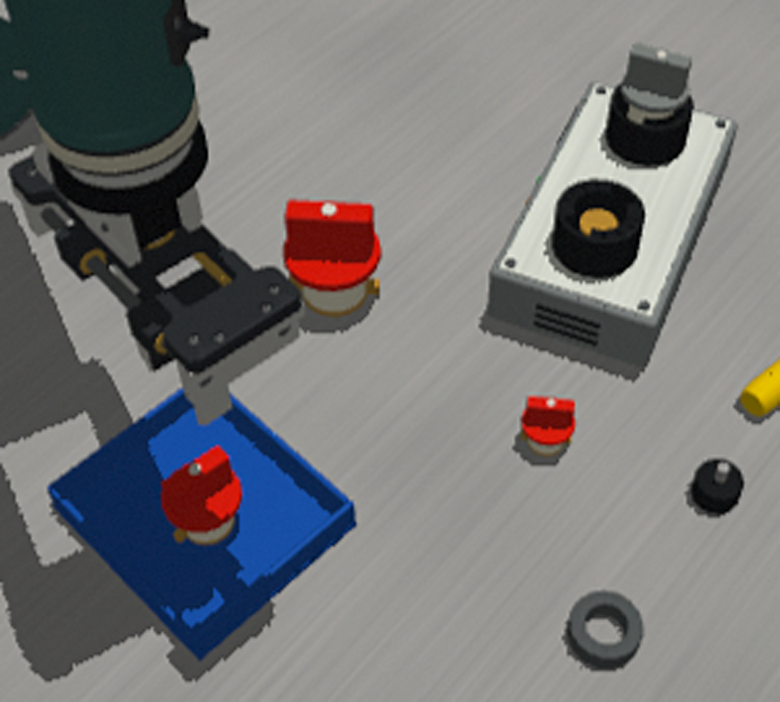

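View pics/tb6.png

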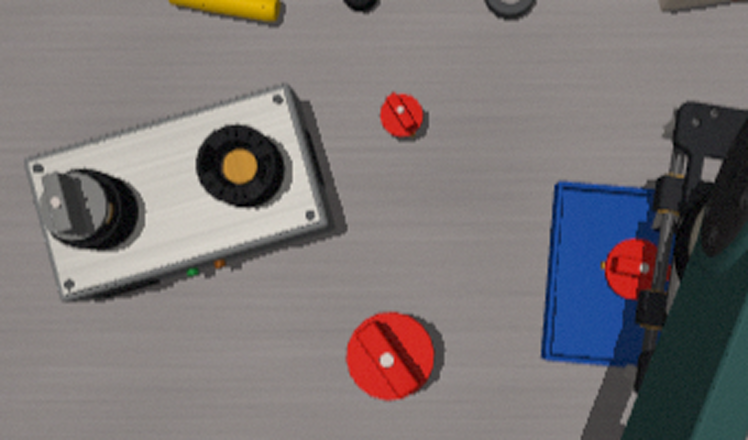

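View pics/last.png

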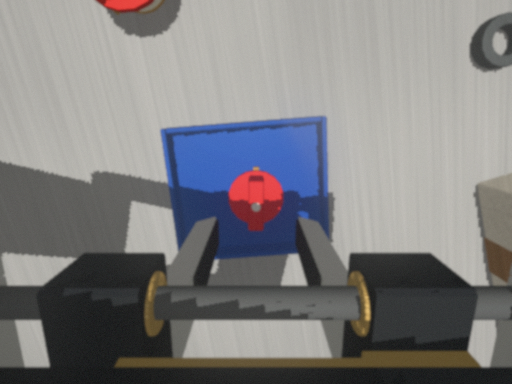

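Red stands upright mid-tray (wrist view (256,200)), its socket is empty, grey unmoved, and the open fingers are well above. Handing in.

```bash
python3 -c "
from bench import ticket;print(ticket.close_job())"
```

```text
the job is handed in; nothing more can be done
None
```

The red carrier is out of its socket and standing upright near the middle of the blue tray. I handed the job in at about 14.4 s of the 45 s allowed; no verdict is reported.

- **Removal:** I gripped the wing, pushed the carrier down about 8–11 mm, turned it about 64° counter-clockwise and lifted it out. The push took three tries. The first two stopped at about 5–6 mm because the arm sagged under the spring. The third went about 11 mm, to the flange stop, where the wrist force briefly read 26 N. I eased off slightly before turning.
- **Placing:** The carrier touched the tray floor at the tool height I expected, with about 6 N of contact. I then opened the fingers and raised the arm about 11 cm.
- **Last checks:** The scene, top and wrist pictures show the carrier upright and free of the fingers and the red socket empty. The grey carrier looks unmoved, with its wing mark within about 1 pixel of its start position in the scene picture. I saw no disagreement between the pictures and the measured positions.

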